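Fill the round tin of jar lids

ROBOT

A 7-joint arm with a two-finger parallel gripper is mounted at the origin on a cart in front of the work surface, level with it; the furniture and walls round the work are solid. World frame = base frame: x ahead of the robot, y to its left, z up, the work surface at z = 0. Lengths are in m, angles in rad, forces in N, time in s.
With the tool pointing down it reaches from about 0.4 to 0.85 m from the base axis. Payload 10.4 kg.
Tool frame: the origin (TCP) lies midway between the tips of the shut fingers; the grasp point (between the pads) lies 19 mm behind it; z points along the fingers, y is the line along which they close (so a half turn about z gives the same grasp; the last joint's range is limited). The gripper opens to 85 mm and grips with 20 to 120 N. Pads are 22 mm wide; open, the fingers measure 114 mm over their backs; the gripper's body (76 mm by 85 mm) begins 54 mm behind the grasp point. The pads swing forward as they close: fully open they stand 13 mm farther back than shut.
Start: joints at [-1.327, 0.332, -0.065, 1.46, 0.022, 1.35, -0.088], TCP at [0.165, 0.603, 0.231] pointing down, gripper open.
Joint ranges: [-2.6, 2.6], [-0.5, 2.12], [-1.47, 1.34], [0.16, 2.42], [-1.27, 4.41], [0.06, 2.06], [-2.6, 2.6]. Speed limits (rad/s): [2.22, 2.22, 2.79, 2.79, 3.14, 3.14, 3.14].

INTERFACE

Orientations are given as a unit quaternion [x, y, z, w].
In Python, from workcell import get_obs, camera, camera_params, hand_in gives the robot as it stands.
- The arm moves only by the tool carry_out, never from a script. Its argument "commands" is a list that holds one entry, the list of rows, each a list of 6 numbers: the shift along the tool's x, y, z in units of 40 mm (1.0 is 40 mm), then the turn, a rotation vector about the tool's x, y, z in units of 6 degrees (1.0 is 6 degrees). In form: [[[x, y, z, ax, ay, az], ...]]. A call has 1 to 20 rows; each row shifts and turns the commanded pose from where the row before left it, along the tool's axes as they then stand; what a row does not reach is not made up. A row lasts 1/12 s, in which the tool goes at most 41.7 mm and 7.16 degrees, less where a joint would pass 70% of its speed; a pose out of reach is approached as far as the arm can. A call is refused whole if a number of a shift passes 1 or a number of a turn 1, either way. A call with a gripper value outside its range is refused whole. "hand" is the closure, from -1 (fully open) to 1 (shut), set as the call begins (left out, the last holds). The fingers move at their own pace and stop on an object; "force" is the grip in N (left out, the last holds). Time passes only in rows, so rows that do not move let the fingers close. It gives the time, the measured TCP pose, the force, the opening and the grip force at its end, in the units of the state.
- get_obs(): the state, without advancing time (a new reading comes with each control period).
- camera(name): name is "scene" or "top" or "wrist"; returns the picture (480x640x3 uint8, red, green, blue); there is no depth.
- camera_params(name): a dict with "mtx" (3x3 intrinsics, pixels), "R" (3x3) and "t" (3): a world point X has camera coordinates R X + t. Camera axes: x right, y down, z forward; pixel columns grow to the right and rows downward; lengths in m; the calibration is good to about 2 mm. A picture is of the moment at which its call begins: read the wrist's pose just before it. camera_params takes no time and is no camera call; for the wrist camera it gives the pose at the moment of the call.
- hand_in(): hands the job in; it is judged then, once.
The state is a dict: "clock": time; "joint_pos": joint angles; "joint_velocities": joint speeds; "tau": joint torques, N m; "position": TCP position; "ee_rot": TCP orientation; "ft_force": force on the tool from outside, world axes, zero at the start; "torque": the same for the moment, N m; "grip_width": opening from 0.0 (shut) to 1.0 (fully open); "grasp_force": force on a finger pad.
Only numpy, scipy, OpenCV 4.12 (cv2) and the standard library are available. Lean on these libraries where they do the work, as an engineer would, in place of code of your own. Each camera call takes 0.05 s, during which the arm holds its last target. There are 200 camera calls.

TASK

Five small wooden jar lids are packed in the round tin with two places left free. Put the two small lids of the same size that stand outside on the counter into those two free places, one in each, knob up, flat on the tin's floor in one layer with the others; leave the larger wooden lid where it stands.

Things in the scene. Friction and masses are not known exactly. Their poses are not given: they have to be found in the camera images.
- lid_a: small wooden jar lid standing on the counter, to the right of the 100 mm high receipt printer: 14 mm thick disc, 54 mm diameter, tapering over the lowest 8 mm to a flat 40 mm foot; round upright knob on top (17 to 20 mm diameter, 14 to 46 mm above the underside) to grip from above; about 45 g. Origin: centre of the underside; z up along the knob.
- lid_b: second small wooden jar lid, the same in shape, size and origin as lid_a, also standing on the counter to the right; either lid may go into either place.
- gap_1 (a point): one free place in the tin, 57 mm from the tin's centre. Origin: on the tin's inner floor at the middle of the place; z up. Neighbouring lids stand 2 to 3 mm clear of a lid put there.
- gap_2 (a point): the other free place in the tin, 57 mm from the tin's centre. Origin: on the tin's inner floor at the middle of the place; z up. Neighbouring lids stand 2 to 3 mm clear of a lid put there; 99 mm from gap_1.
- tin: shallow round metal tin to the left of the receipt printer, fixed; outside diameter 177, inside radius 86, wall 18 high, floor 2.5 thick. Five loose lids like lid_a stand in it knob up, one in the middle, four on a ring of 57 mm radius round it; two more lids complete the close-packed six round one. Origin: centre of its underside.
- lid_big: larger wooden lid of the same shape, 84 mm diameter, 55 mm high with its knob, too large for the free places; it stands among the small ones. Behind it stands a tall glass display case, its near left corner about 0.6 m ahead of the robot: cross between left and right with the hand drawn back and raised. Origin: centre of the underside.

How it is judged:
At the end, for the whole second after the job is handed in: lid_a and lid_b stand one in each free place of the tin, in either order: centre within 12 mm of the middle of the place sideways, underside less than 5 mm above the tin's floor, knob up within 10 degrees of upright, at rest ((((horizontal distance between lid_a and gap_1 below 0.012 m and z of lid_a in the frame of gap_1 below 0.005 m) and (horizontal distance between lid_b and gap_2 below 0.012 m and z of lid_b in the frame of gap_2 below 0.005 m)) or ((horizontal distance between lid_a and gap_2 below 0.012 m and z of lid_a in the frame of gap_2 below 0.005 m) and (horizontal distance between lid_b and gap_1 below 0.012 m and z of lid_b in the frame of gap_1 below 0.005 m))) and angle between each of lid_a, lid_b's own z axis and vertical below 0.17 rad and linear speed of each of lid_a, lid_b below 0.02 m/s); the robot touches nothing.
It fails at once if the larger lid is moved by more than 30 mm or tipped over (distance of lid_big from where it was at the start of the episode above 0.03 m or angle between lid_big's own z axis and vertical above 0.5 rad).
It also fails if it takes over 72 s, if anything falls off the work surface, if the arm or the gripper's body presses on something with over 40 N, if the wrist force passes 120 N, or if a joint passes its speed limit or range.

## Working session

There is one attempt and no reset: what is moved stays moved. The work goes in short steps, Python scripts to look and compute and a tool call to move; the robot and the scene stay as the last step left them, time stands still between calls to the robot, and variables do not carry over. Pictures are saved under pics/ and viewed, at most 10 in all, crops included, and the job is handed in when it is done.

Besides the shell and the picture viewer there is one more tool, called as name(argument=value, ...), one argument or row to a line, values as JSON. carry_out: Moves the arm, as the interface text tells. Its arguments: {"type":"object","properties":{"commands":{"type":"array"},"hand":{"type":"number"},"force":{"type":"number"}},"required":["commands"]}

```bash
mkdir -p pics; python3 - <<'E'
from workcell import *
import cv2,numpy as np
o=get_obs();print(o['clock'],o['position'],o['ee_rot'],o['grip_width'])
for n in['top','scene']:
    im=camera(n);cv2.imwrite(f'pics/{n}0.png',im[:,:,::-1])
    p=camera_params(n);print(n,p['mtx'],p['R'],p['t'])
E
```

```text
0.0 [0.16467199 0.60253187 0.23052033] [ 1.32984022e-01  9.91117926e-01 -7.09011315e-04 -5.86039454e-05] 1.0006825618800474
top [[481.13799682   0.         325.60090353]
 [  0.         481.13799682 243.96709454]
 [  0.           0.           1.        ]] [[-0.00205947 -0.99995106 -0.00967697]
 [-0.98947379  0.00343794 -0.14467133]
 [ 0.14469751  0.00927716 -0.98943245]] [0.02796728 0.45771444 1.11267146]
scene [[514.08435313   0.         322.42787633]
 [  0.         514.08435313 250.54514689]
 [  0.           0.           1.        ]] [[ 0.83656057 -0.54777397 -0.0104919 ]
 [-0.4278962  -0.64128394 -0.63691425]
 [ 0.34215676  0.53730679 -0.77086326]] [-0.3746461   0.23460071  0.95850998]
```

View pics/top0.png

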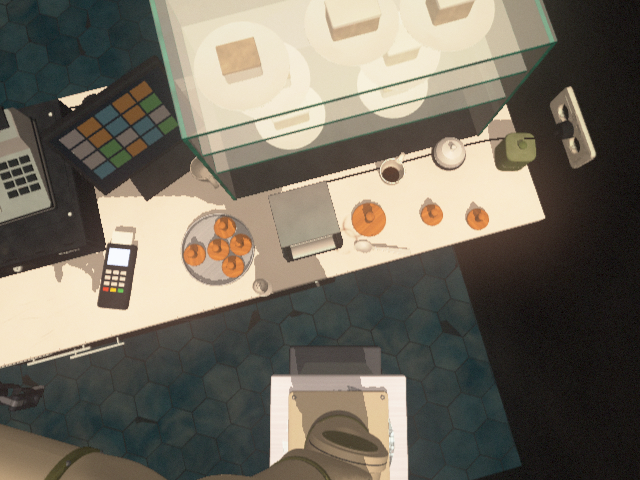

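View pics/scene0.png

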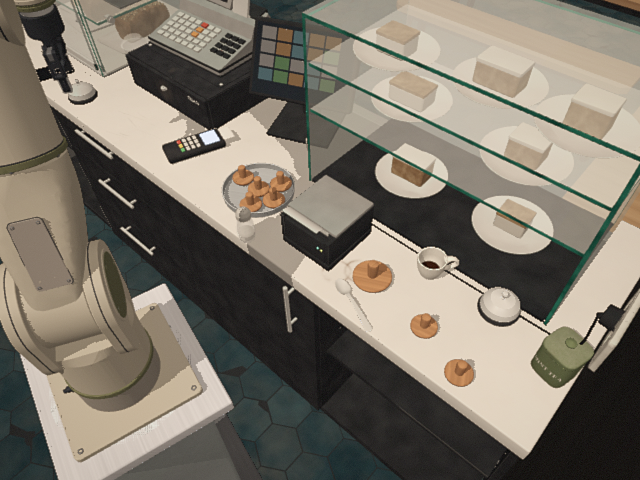

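The top view shows the tin around (218,248) with lids at (225,226), (241,243), (232,266), (218,248) and (194,253), so the free places are on its left side. The small lids outside are at (431,213) and (477,217), and the big one is at (368,218). The scene view shows the same layout.

```bash
cat > h.py <<'E'
import cv2,numpy as np
from workcell import *
def ray(p,px,z):
    px=np.asarray(px,float).reshape(-1,2)
    d=np.c_[px,np.ones(len(px))]@np.linalg.inv(p['mtx']).T@p['R']
    c=-p['R'].T@p['t']
    return c+d*((z-c[2])/d[:,2])[:,None]
def proj(p,X):
    q=(p['R']@np.asarray(X,float).reshape(-1,3).T).T+p['t']; q=q@p['mtx'].T
    return q[:,:2]/q[:,2:]
def mask(im,smin=110):
    h=cv2.cvtColor(im,cv2.COLOR_RGB2HSV)
    return cv2.inRange(h,(3,smin,50),(20,255,255))
E
python3 - <<'E'
from h import *
im=cv2.imread('pics/top0.png')[:,:,::-1].copy();p=camera_params('top')
m=mask(im);m[:190]=0;m[300:]=0;m[:,:170]=0
cs,_=cv2.findContours(m,cv2.RETR_EXTERNAL,cv2.CHAIN_APPROX_NONE)
for c in cs:
    if cv2.contourArea(c)<100:continue
    w=ray(p,c[:,0],.012)[:,:2].astype(np.float32)
    (a,r)=cv2.minEnclosingCircle(w);print(c[:,0].mean(0),np.round(a,4),round(r,4),cv2.contourArea(c))
h=cv2.resize(im[200:300,170:500],None,fx=2.4,fy=2.4)
P=camera_params('wrist');print(P['R'],P['t'],P['mtx'])
o=get_obs();R=P['R'];c=-R.T@P['t'];print('cam',c)
# tin centre by plausibility
for px in [(225,226),(241,243),(232,266),(218,248),(194,253)]:print(px,ray(p,px,.016))
print('case corner',ray(p,(233,198),0))
E
```

```text
[194.18032787 254.59016393] [0.4362 0.3462] 0.0273 354.5
[230.28187919 253.42281879] [0.4386 0.258 ] 0.0588 1109.5
[224.45 227.35] [0.5033 0.2737] 0.0273 345.0
[477.33898305 218.74576271] [ 0.5222 -0.3436] 0.0268 337.5
[431.51666667 214.5       ] [ 0.5333 -0.2318] 0.0268 334.0
[368.44680851 219.10638298] [ 0.5219 -0.0777] 0.0419 849.0
[[ 0.26468907  0.9643318  -0.00196805]
 [ 0.9141782  -0.2502723   0.31881342]
 [ 0.30694937 -0.08618558 -0.94781545]] [-0.62343854 -0.04129616  0.38195541] [[411.98719893   0.         322.69826869]
 [  0.         411.98719893 245.85888272]
 [  0.           0.           1.        ]]
cam [0.08552845 0.62378537 0.37396205]
(225, 226) [[0.50543952 0.2719421  0.016     ]]
(241, 243) [[0.46341878 0.23190136 0.016     ]]
(232, 266) [[0.40752126 0.25229247 0.016     ]]
(218, 248) [[0.45137549 0.28739525 0.016     ]]
(194, 253) [[0.43936551 0.34519739 0.016     ]]
case corner [[0.57923535 0.25752505 0.        ]]
```

carry_out(
  commands=[
    [[-0.69,-0.51,-0.04,0,0,0],[-0.69,-0.51,-0.04,0,0,0],[-0.69,-0.51,-0.04,0,0,0],[-0.69,-0.51,-0.04,0,0,0],[-0.69,-0.51,-0.04,0,0,0],[-0.69,-0.51,-0.04,0,0,0],[-0.69,-0.51,-0.04,0,0,0],[-0.69,-0.51,-0.04,0,0,0],[-0.69,-0.51,-0.04,0,0,0],[-0.69,-0.51,-0.04,0,0,0],[-0.69,-0.51,-0.04,0,0,0],[-0.69,-0.51,-0.04,0,0,0],[0,0,0,0,0,0],[0,0,0,0,0,0],[0,0,0,0,0,0]],
  ],
  hand=-1,
  force=40,
)

```text
clock: 1.35
position: [0.4193, 0.2799, 0.2502]
ee_rot: [0.133, 0.991, 0.0, -0.0]
ft_force: [-0.5, 0.5, 0.5]
grip_width: 0.997
grasp_force: 0.0
```

```bash
cat >> h.py <<'E'
def look(tag):
    p=camera_params('wrist');im=camera('wrist')
    cv2.imwrite(f'pics/{tag}.png',im[:,:,::-1]);np.savez(f'pics/{tag}.npz',**p);return im,p
def delta(tgt):
    from scipy.spatial.transform import Rotation as Ro
    o=get_obs();d=np.asarray(tgt)-o['position'];R=Ro.from_quat(o['ee_rot']).as_matrix()
    print('t',o['clock'],'pos',o['position'].round(4),'tool x',R[:,0].round(3),'z',R[:,2].round(3),'units',(R.T@d/.04).round(3))
E
python3 - <<'E'
from h import *
im,p=look('w1');m=mask(im)
cs,_=cv2.findContours(m,cv2.RETR_EXTERNAL,cv2.CHAIN_APPROX_NONE)
for c in cs:
    if cv2.contourArea(c)<400:continue
    (a,r)=cv2.minEnclosingCircle(ray(p,c[:,0],.0135)[:,:2].astype(np.float32));print(c[:,0].mean(0),np.round(a,4),round(r,4))
delta([.42,.28,.25])
E
```

```text
[ 14.55405405 387.14864865] [ 0.5322 -0.1032] 0.0339
[396.13125 198.075  ] [0.4364 0.3457] 0.0273
[315.68121442 239.33965844] [0.4554 0.2626] 0.0765
t 1.4 pos [0.4189 0.2804 0.2502] tool x [-0.965  0.262  0.001] z [-0.001  0.    -1.   ] units [-0.029 -0.002  0.006]
```

View pics/w1.png

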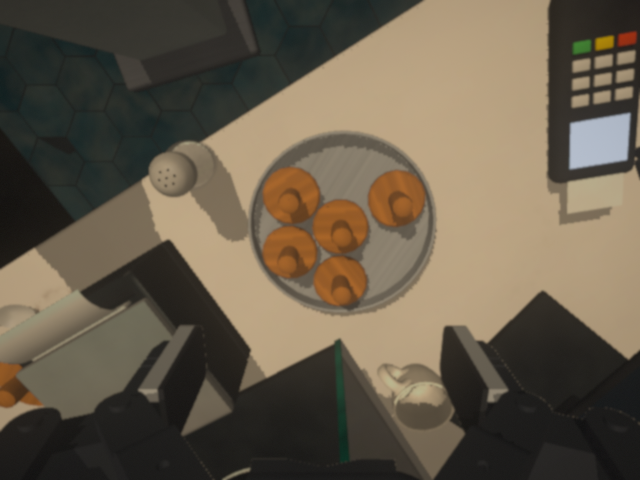

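The wrist view shows the tin centred at (343,222). Its lids are at (291,195), (397,198), (340,227), (289,252) and (341,281), so the free places are near (345,170) and (395,255).

```bash
python3 - <<'E'
from h import *
im=cv2.imread('pics/w1.png')[:,:,::-1].copy();p=dict(np.load('pics/w1.npz'))
def rect(im,p,z,x0,y0,n,s=2000):  # px = (x-x0)*s
    w=np.array([[x0,y0],[x0+n/s,y0],[x0,y0+n/s],[x0+n/s,y0+n/s]])
    q=proj(p,np.c_[w,np.full(4,z)])
    H=cv2.getPerspectiveTransform(q.astype(np.float32),np.float32([[0,0],[n,0],[0,n],[n,n]]))
    return cv2.warpPerspective(im,H,(n,n))
x0,y0,n=.34,.18,440
r=rect(mask(im),p,.0155,x0,y0,n)
c=cv2.HoughCircles(cv2.GaussianBlur(r,(5,5),2),cv2.HOUGH_GRADIENT,1,90,param1=100,param2=8,minRadius=51,maxRadius=57)[0]
L=np.c_[c[:,0]/2000+x0,c[:,1]/2000+y0,c[:,2]/2000];print(L.round(4))
g=cv2.cvtColor(rect(im,p,.018,x0,y0,n),cv2.COLOR_RGB2GRAY)
t=cv2.HoughCircles(cv2.GaussianBlur(g,(5,5),1),cv2.HOUGH_GRADIENT,1,200,param1=80,param2=20,minRadius=168,maxRadius=182)
if t is not None:t=t[0];print('tin',(t[:,0]/2000+x0).round(4),(t[:,1]/2000+y0).round(4),t[:,2]/2000)
E
```

```text
[[0.4358 0.3452 0.0268]
 [0.4068 0.2512 0.0265]
 [0.4488 0.2878 0.0271]
 [0.5018 0.2738 0.0266]
 [0.4602 0.2348 0.0271]]
tin [0.4482] [0.2893] [0.08625]
```

carry_out(
  commands=[
    [[-0.29,-0.865,0,0,0,0],[-0.29,-0.865,0,0,0,0],[-0.29,-0.865,0,0,0,0],[-0.29,-0.865,0,0,0,0],[-0.29,-0.865,0,0,0,0],[-0.29,-0.865,0,0,0,0],[-0.29,-0.865,0,0,0,0],[-0.29,-0.865,0,0,0,0],[-0.29,-0.865,0,0,0,0],[-0.29,-0.865,0,0,0,0],[-0.29,-0.865,0,0,0,0],[-0.29,-0.865,0,0,0,0],[-0.29,-0.865,0,0,0,0],[-0.29,-0.865,0,0,0,0],[0,0,0,0,0,0],[0,0,0,0,0,0],[0,0,0,0,0,0]],
  ],
)

```text
clock: 2.82
position: [0.4491, -0.2291, 0.2502]
ee_rot: [0.132, 0.991, 0.0, -0.0]
ft_force: [0.4, -0.2, 0.2]
grip_width: 1.001
grasp_force: 0.0
```

```bash
python3 - <<'E'
from h import *
im,p=look('w2');m=mask(im)
cs,_=cv2.findContours(m,cv2.RETR_EXTERNAL,cv2.CHAIN_APPROX_NONE)
for c in cs:
    if cv2.contourArea(c)<400:continue
    (a,r)=cv2.minEnclosingCircle(ray(p,c[:,0],.013)[:,:2].astype(np.float32));print(c[:,0].mean(0),np.round(a,4),round(r,4))
delta([.533,-.232,.12])
E
```

```text
[233.83802817 295.6056338 ] [ 0.5218 -0.3435] 0.0277
[342.06944444 278.93055556] [ 0.5323 -0.2327] 0.0271
[494.31120332 229.20746888] [ 0.5216 -0.0789] 0.0424
t 2.8667 pos [ 0.4492 -0.2287  0.2502] tool x [-0.965  0.261  0.001] z [-0.     0.001 -1.   ] units [-2.046  0.466  3.254]
```

View pics/w2.png

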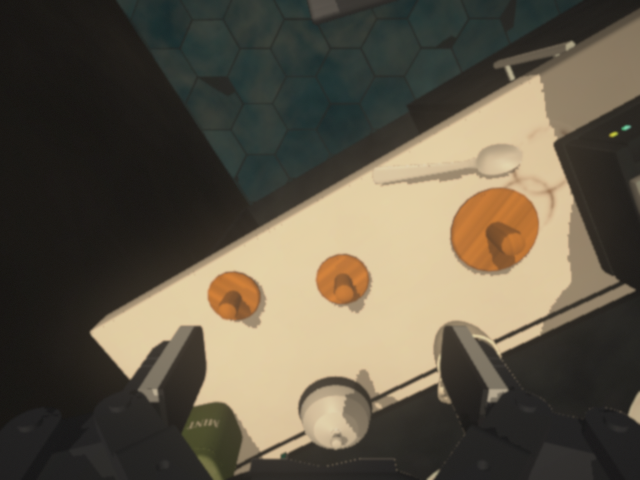

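The small lids are at (342,279) and (234,296) and the big one at (494,229). These agree with the top view to within about 1 mm. I'll grasp lid_a first.

carry_out(
  commands=[
    [[-0.68,0.153,0,0,0,0],[-0.68,0.153,0,0,0,0],[-0.67,0.153,0,0,0,0],[0,0,0.75,0,0,0],[0,0,0.75,0,0,0],[0,0,0.75,0,0,0],[0,0,0.75,0,0,0],[0,0,0.75,0,0,0],[0,0,0.75,0,0,0],[0,0,0.7,0,0,0],[0,0,0.4,0,0,0],[0,0,0.2,0,0,0],[0,0,0,0,0,0],[0,0,0,0,0,0],[0,0,0,0,0,0]],
  ],
)

```text
clock: 4.12
position: [0.5329, -0.2341, 0.0198]
ee_rot: [0.133, 0.991, 0.0, 0.001]
ft_force: [-0.4, -0.4, -0.2]
grip_width: 1.0
grasp_force: 0.0
```

carry_out(
  commands=[
    [[0,0,0,0,0,0],[0,0,0,0,0,0],[0,0,0,0,0,0],[0,0,0,0,0,0],[0,0,0,0,0,0],[0,0,0,0,0,0],[0,0,0,0,0,0],[0,0,0,0,0,0],[0,0,0,0,0,0],[0,0,0,0,0,0],[0,0,0,0,0,0],[0,0,0,0,0,0]],
  ],
  hand=1,
  force=40,
)

```text
clock: 5.12
position: [0.5318, -0.2343, 0.0185]
ee_rot: [0.133, 0.991, 0.0, -0.0]
ft_force: [0.6, 0.6, 0.4]
grip_width: 0.204
grasp_force: 39.0
```

carry_out(
  commands=[
    [[0,0,-0.4,0,0,0],[0,0,-0.75,0,0,0],[0,0,-0.75,0,0,0],[0,0,-0.75,0,0,0],[0,0,-0.75,0,0,0],[0,0,-0.75,0,0,0],[0,0,-0.75,0,0,0],[0,0,-0.6,0,0,0],[0,0,-0.3,0,0,0],[0.82,-0.22,0,0,0,0],[0.82,-0.22,0,0,0,0],[0.82,-0.22,0,0,0,0],[0,0,0,0,0,0]],
  ],
)

```text
clock: 6.2
position: [0.4244, -0.2354, 0.2501]
ee_rot: [0.135, 0.991, 0.002, 0.0]
ft_force: [0.7, 0.2, -0.0]
grip_width: 0.209
grasp_force: 39.2
```

carry_out(
  commands=[
    [[0.12,0.43,0,0,0,0],[0.233,0.859,0,0,0,0],[0.233,0.859,0,0,0,0],[0.233,0.859,0,0,0,0],[0.233,0.859,0,0,0,0],[0.233,0.859,0,0,0,0],[0.233,0.859,0,0,0,0],[0.233,0.859,0,0,0,0],[0.233,0.859,0,0,0,0],[0.233,0.859,0,0,0,0],[0.233,0.859,0,0,0,0],[0.233,0.859,0,0,0,0],[0.233,0.859,0,0,0,0],[0.233,0.859,0,0,0,0],[0.233,0.859,0,0,0,0],[0.12,0.43,0,0,0,0],[0,0,0,0,0,0],[0,0,0,0,0,0]],
  ],
)

```text
clock: 7.7
position: [0.4304, 0.3004, 0.2494]
ee_rot: [0.132, 0.991, -0.001, -0.0]
ft_force: [-0.7, -1.5, -0.4]
grip_width: 0.202
grasp_force: 39.3
```

```bash
python3 - <<'E'
from h import *
delta([.490,.328,.10]);print(get_obs()['grip_width'])
look('w3')
E
```

```text
t 7.7 pos [0.4304 0.3004 0.2494] tool x [-0.965  0.262  0.001] z [-0.001 -0.002 -1.   ] units [-1.26   1.065  3.733]
0.20232055299541182
```

View pics/w3.png

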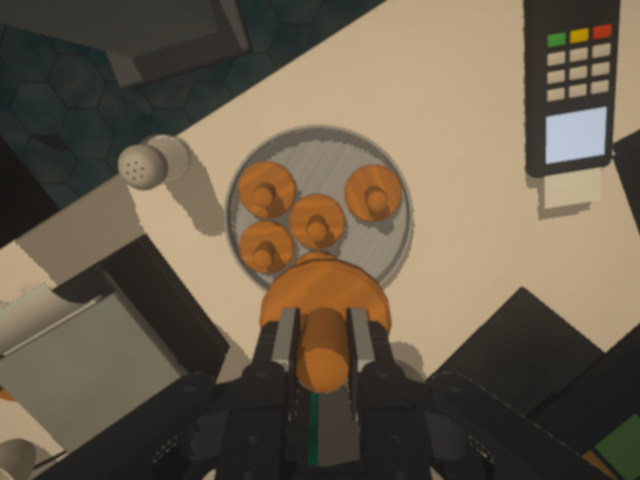

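The tin with its five lids is in view. The held lid's disc spans columns 261–391, roughly symmetric between the fingers. I'll check its offset from the TCP.

```bash
cat >> h.py <<'E'
def held(im,p,pos,dz=.0185):
    # rim of held lid: lower-row-limited contour points cast on its top-edge plane, circle fit
    m=mask(im);cs,_=cv2.findContours(m,cv2.RETR_EXTERNAL,cv2.CHAIN_APPROX_NONE)
    c=max(cs,key=cv2.contourArea)[:,0];c=c[(c[:,1]>268)&(c[:,1]<308)&((c[:,0]<290)|(c[:,0]>350))]
    w=ray(p,c,pos[2]-dz+.0135)[:,:2]
    s=np.linalg.lstsq(np.c_[2*w,np.ones(len(w))],(w**2).sum(1),rcond=None)[0]
    print('held',s[:2],'r',np.sqrt(s[2]+s[:2]@s[:2]),'off',s[:2]-pos[:2],len(c))
E
python3 - <<'E'
from h import *
im=cv2.imread('pics/w3.png')[:,:,::-1].copy();held(im,dict(np.load('pics/w3.npz')),[.4304,.3004,.2494])
E
```

```text
held [0.41771169 0.30262043] r 0.021592961031729016 off [-0.01268831  0.00222043] 131
```

```bash
cat >> h.py <<'E'
def held2(im,p,pos,dz=.0185,lo=280):
    from scipy.optimize import least_squares
    m=mask(im);cs,_=cv2.findContours(m,cv2.RETR_EXTERNAL,cv2.CHAIN_APPROX_NONE)
    c=[c for c in cs if cv2.pointPolygonTest(c,(325.,285.),False)>=0][0][:,0]
    c=c[(c[:,1]<305)&(((c[:,0]<290)&(c[:,1]>lo))|((c[:,0]>345)&(c[:,1]>255)))]
    for z in(.0135,.008):
        w=ray(p,c,pos[2]-dz+z)[:,:2]
        r=least_squares(lambda s:np.hypot(*(w-s).T)-.027,pos[:2]);print(z,'off',r.x-pos[:2],'rms',np.sqrt(np.mean(r.fun**2)),len(c),c.min(0),c.max(0))
E
python3 - <<'E'
from h import *
im=cv2.imread('pics/w3.png')[:,:,::-1].copy();held2(im,dict(np.load('pics/w3.npz')),np.array([.4304,.3004,.2494]))
E
```

```text
0.0135 off [ 0.00082313 -0.00024792] rms 0.0002889893692526309 78 [261 263] [388 304]
0.008 off [ 0.00231517 -0.00072219] rms 0.00017820559123464538 78 [261 263] [388 304]
```

carry_out(
  commands=[
    [[-0.41,0.35,0,0,0,0],[-0.41,0.35,0,0,0,0],[-0.41,0.35,0,0,0,0],[0,0,0.7,0,0,0],[0,0,0.7,0,0,0],[0,0,0.7,0,0,0],[0,0,0.7,0,0,0],[0,0,0.7,0,0,0],[0,0,0.7,0,0,0],[0,0,0.5,0,0,0],[0,0,0.3,0,0,0],[0,0,0,0,0,0],[0,0,0,0,0,0],[0,0,0,0,0,0]],
  ],
)

```text
clock: 8.92
position: [0.4903, 0.3279, 0.0522]
ee_rot: [0.133, 0.991, 0.001, 0.001]
ft_force: [0.0, 0.2, 0.4]
grip_width: 0.202
grasp_force: 39.3
```

```bash
python3 - <<'E'
from h import *
delta([.489,.328,.0215])
E
```

```text
t 8.9167 pos [0.4903 0.3279 0.0522] tool x [-0.964  0.264 -0.001] z [ 0.002  0.001 -1.   ] units [ 0.033 -0.008  0.767]
```

carry_out(
  commands=[
    [[0.03,0,0.2,0,0,0],[0,0,0.15,0,0,0],[0,0,0.1,0,0,0],[0,0,0.1,0,0,0],[0,0,0.05,0,0,0],[0,0,0.05,0,0,0],[0,0,0,0,0,0],[0,0,0,0,0,0],[0,0,0,0,0,0]],
  ],
)

```text
clock: 9.67
position: [0.4882, 0.3282, 0.0247]
ee_rot: [0.133, 0.991, 0.0, 0.0]
ft_force: [-1.1, -0.5, -0.3]
grip_width: 0.206
grasp_force: 39.3
```

carry_out(
  commands=[
    [[0,0,0.03,0,0,0],[0,0,0.03,0,0,0],[0,0,0.02,0,0,0],[0,0,0,0,0,0],[0,0,0,0,0,0],[0,0,0,0,0,0]],
  ],
)

```text
clock: 10.17
position: [0.4881, 0.3282, 0.0213]
ee_rot: [0.133, 0.991, 0.0, 0.0]
ft_force: [-0.6, -0.2, 0.7]
grip_width: 0.206
grasp_force: 39.3
```

carry_out(
  commands=[
    [[0,0,0,0,0,0],[0,0,0,0,0,0],[0,0,0,0,0,0],[0,0,0,0,0,0],[0,0,0,0,0,0],[0,0,0,0,0,0]],
  ],
  hand=0,
)

```text
clock: 10.67
position: [0.4881, 0.3282, 0.0213]
ee_rot: [0.133, 0.991, 0.0, 0.0]
ft_force: [0.2, -0.2, 0.0]
grip_width: 0.501
grasp_force: 0.0
```

carry_out(
  commands=[
    [[0,0,-0.2,0,0,0],[0,0,-0.4,0,0,0],[0,0,-0.7,0,0,0],[0,0,-0.7,0,0,0],[0,0,-0.7,0,0,0],[0,0,-0.7,0,0,0],[0,0,-0.7,0,0,0],[0,0,-0.7,0,0,0],[0,0,-0.6,0,0,0],[0,0,-0.3,0,0,0],[0.4,-0.35,0,0,0,0],[0.6,-0.35,0,0,0,0],[0.6,-0.35,0,0,0,0],[0,0,0,0,0,0],[0,0,0,0,0,0]],
  ],
)

```text
clock: 11.92
position: [0.4143, 0.3044, 0.2495]
ee_rot: [0.132, 0.991, 0.0, -0.0]
ft_force: [0.8, 0.4, -0.4]
grip_width: 0.504
grasp_force: 0.0
```

```bash
cat >> h.py <<'E'
def tinlids(im,p,x0=.34,y0=.18,n=440,s=2000):
    z=.0155;w=np.array([[x0,y0],[x0+n/s,y0],[x0,y0+n/s],[x0+n/s,y0+n/s]])
    H=cv2.getPerspectiveTransform(proj(p,np.c_[w,np.full(4,z)]).astype(np.float32),np.float32([[0,0],[n,0],[0,n],[n,n]]))
    r=cv2.warpPerspective(mask(im),H,(n,n))
    c=cv2.HoughCircles(cv2.GaussianBlur(r,(5,5),2),cv2.HOUGH_GRADIENT,1,90,param1=100,param2=8,minRadius=51,maxRadius=57)[0]
    print(np.c_[c[:,0]/s+x0,c[:,1]/s+y0,c[:,2]/s].round(4))
E
python3 - <<'E'
from h import *
im,p=look('w4');tinlids(im,p);delta([.45,-.34,.25]);print(get_obs()['grip_width'])
E
```

```text
[[0.4072 0.2518 0.0271]
 [0.5018 0.2738 0.0266]
 [0.4888 0.3282 0.0271]
 [0.4482 0.2862 0.0282]
 [0.4362 0.3473 0.0282]
 [0.4602 0.2332 0.0266]]
t 11.9667 pos [0.4152 0.3045 0.2494] tool x [-0.965  0.263 -0.   ] z [ 0.  0. -1.] units [ -5.082 -15.314  -0.021]
0.5018328623874464
```

View pics/w4.png

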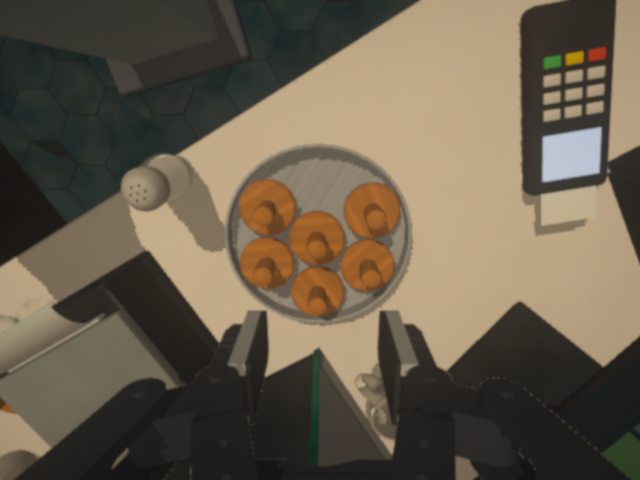

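Six lids now lie flat in the tin. The new one is at (367,266), measured at (0.489, 0.328), 1 mm from target. The remaining place is near (322,170). Next is lid_b.

carry_out(
  commands=[
    [[-0.256,-0.858,0,0,0,0],[-0.256,-0.858,0,0,0,0],[-0.256,-0.858,0,0,0,0],[-0.256,-0.858,0,0,0,0],[-0.256,-0.858,0,0,0,0],[-0.256,-0.858,0,0,0,0],[-0.256,-0.858,0,0,0,0],[-0.256,-0.858,0,0,0,0],[-0.256,-0.858,0,0,0,0],[-0.256,-0.858,0,0,0,0],[-0.256,-0.858,0,0,0,0],[-0.256,-0.858,0,0,0,0],[-0.256,-0.858,0,0,0,0],[-0.256,-0.858,0,0,0,0],[-0.256,-0.858,0,0,0,0],[-0.256,-0.858,0,0,0,0],[-0.256,-0.858,0,0,0,0],[-0.256,-0.858,0,0,0,0],[0,0,0,0,0,0],[0,0,0,0,0,0]],
  ],
  hand=-1,
)

```text
clock: 13.63
position: [0.4291, -0.343, 0.2487]
ee_rot: [0.136, 0.991, -0.002, -0.002]
ft_force: [1.3, 1.0, -0.3]
grip_width: 0.996
grasp_force: 0.0
```

```bash
python3 - <<'E'
from h import *
im,p=look('w5');m=mask(im)
cs,_=cv2.findContours(m,cv2.RETR_EXTERNAL,cv2.CHAIN_APPROX_NONE)
for c in cs:
    if cv2.contourArea(c)<400:continue
    (a,r)=cv2.minEnclosingCircle(ray(p,c[:,0],.013)[:,:2].astype(np.float32));print(c[:,0].mean(0),np.round(a,4),round(r,4))
delta([.522,-.3435,.018])
E
```

```text
[348.57746479 287.05633803] [ 0.5212 -0.3445] 0.0273
[612.54621849 218.88235294] [ 0.5215 -0.08  ] 0.0425
t 13.6833 pos [ 0.4298 -0.3412  0.2489] tool x [-0.964  0.266  0.002] z [-0.002 -0.002 -1.   ] units [-2.246  0.571  5.767]
```

carry_out(
  commands=[
    [[-0.74,0.17,0,0,0,0],[-0.74,0.17,0,0,0,0],[-0.74,0.17,0,0,0,0],[0,0,0.75,0,0,0],[0,0,0.75,0,0,0],[0,0,0.75,0,0,0],[0,0,0.75,0,0,0],[0,0,0.75,0,0,0],[0,0,0.75,0,0,0],[0,0,0.7,0,0,0],[0,0,0.37,0,0,0],[0,0,0.2,0,0,0],[0,0,0,0,0,0],[0,0,0,0,0,0],[0,0,0,0,0,0]],
  ],
)

```text
clock: 14.93
position: [0.5223, -0.3442, 0.0203]
ee_rot: [0.133, 0.991, -0.0, 0.001]
ft_force: [-0.3, 0.8, -0.0]
grip_width: 0.998
grasp_force: 0.0
```

carry_out(
  commands=[
    [[0,0,0,0,0,0],[0,0,0,0,0,0],[0,0,0,0,0,0],[0,0,0,0,0,0],[0,0,0,0,0,0],[0,0,0,0,0,0],[0,0,0,0,0,0],[0,0,0,0,0,0],[0,0,0,0,0,0],[0,0,0,0,0,0],[0,0,0,0,0,0],[0,0,0,0,0,0]],
  ],
  hand=1,
  force=40,
)

```text
clock: 15.93
position: [0.5214, -0.3436, 0.0185]
ee_rot: [0.133, 0.991, 0.0, 0.0]
ft_force: [-0.4, 1.5, 3.9]
grip_width: 0.207
grasp_force: 39.1
```

carry_out(
  commands=[
    [[0,0,-0.4,0,0,0],[0,0,-0.75,0,0,0],[0,0,-0.75,0,0,0],[0,0,-0.75,0,0,0],[0,0,-0.75,0,0,0],[0,0,-0.75,0,0,0],[0,0,-0.75,0,0,0],[0,0,-0.6,0,0,0],[0,0,-0.3,0,0,0],[0.735,-0.2,0,0,0,0],[0.735,-0.2,0,0,0,0],[0.735,-0.2,0,0,0,0],[0,0,0,0,0,0]],
  ],
)

```text
clock: 17.02
position: [0.4237, -0.3455, 0.2496]
ee_rot: [0.136, 0.991, 0.001, -0.001]
ft_force: [0.3, -1.4, -0.0]
grip_width: 0.206
grasp_force: 39.3
```

carry_out(
  commands=[
    [[0.13,0.415,0,0,0,0],[0.254,0.83,0,0,0,0],[0.254,0.83,0,0,0,0],[0.254,0.83,0,0,0,0],[0.254,0.83,0,0,0,0],[0.254,0.83,0,0,0,0],[0.254,0.83,0,0,0,0],[0.254,0.83,0,0,0,0],[0.254,0.83,0,0,0,0],[0.254,0.83,0,0,0,0],[0.254,0.83,0,0,0,0],[0.254,0.83,0,0,0,0],[0.254,0.83,0,0,0,0],[0.254,0.83,0,0,0,0],[0.254,0.83,0,0,0,0],[0.254,0.83,0,0,0,0],[0.254,0.83,0,0,0,0],[0.254,0.83,0,0,0,0],[0.13,0.415,0,0,0,0],[0,0,0,0,0,0]],
  ],
)

```text
clock: 18.68
position: [0.4091, 0.2849, 0.249]
ee_rot: [0.13, 0.991, -0.001, -0.001]
ft_force: [0.7, -0.4, -0.3]
grip_width: 0.2
grasp_force: 39.5
```

carry_out(
  commands=[
    [[0,0,0,0,0,0],[0,0,0,0,0,0]],
  ],
)

```text
clock: 18.85
position: [0.4111, 0.2797, 0.25]
ee_rot: [0.134, 0.991, -0.001, -0.0]
ft_force: [0.3, -0.6, -1.6]
grip_width: 0.209
grasp_force: 39.5
```

```bash
python3 - <<'E'
from h import *
pos=get_obs()['position'];im,p=look('w6');held2(im,p,pos);delta([.393,.306,.055])
E
```

```text
0.0135 off [-0.0009291   0.00497966] rms 0.005648506285004709 145 [260 256] [420 304]
0.008 off [0.00063491 0.0047644 ] rms 0.005978237685281509 145 [260 256] [420 304]
t 18.9 pos [0.4112 0.2795 0.2503] tool x [-0.964  0.266  0.   ] z [-0. -0. -1.] units [0.613 0.52  4.881]
```

View pics/w6.png

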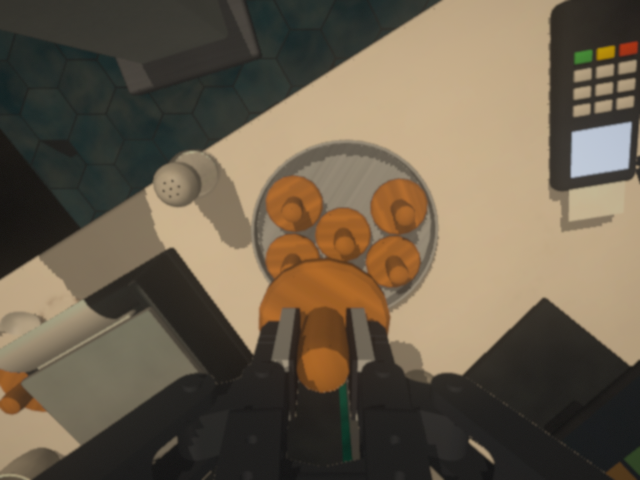

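The held lid spans (260–389), the same as the first one, so its offset is about (0.001, 0). The circle fit was spoiled by merging with the tin lid at (393,262). The free place is near (350,180).

carry_out(
  commands=[
    [[0.31,0.26,0,0,0,0],[0.3,0.26,0,0,0,0],[0,0,0.7,0,0,0],[0,0,0.7,0,0,0],[0,0,0.7,0,0,0],[0,0,0.7,0,0,0],[0,0,0.7,0,0,0],[0,0,0.7,0,0,0],[0,0,0.4,0,0,0],[0,0,0.28,0,0,0],[0,0,0,0,0,0],[0,0,0,0,0,0],[0,0,0,0,0,0]],
  ],
)

```text
clock: 19.98
position: [0.3935, 0.3079, 0.0567]
ee_rot: [0.133, 0.991, 0.001, 0.001]
ft_force: [-0.5, 0.1, -0.9]
grip_width: 0.203
grasp_force: 39.4
```

```bash
python3 - <<'E'
from h import *
delta([.393,.306,.0215])
E
```

```text
t 19.9833 pos [0.3935 0.3079 0.0567] tool x [-0.964  0.264 -0.001] z [ 0.001  0.002 -1.   ] units [ 0.001 -0.052  0.879]
```

carry_out(
  commands=[
    [[0,-0.04,0.2,0,0,0],[0,0,0.2,0,0,0],[0,0,0.1,0,0,0],[0,0,0.1,0,0,0],[0,0,0.1,0,0,0],[0,0,0.05,0,0,0],[0,0,0,0,0,0],[0,0,0,0,0,0],[0,0,0,0,0,0]],
  ],
)

```text
clock: 20.73
position: [0.3924, 0.3062, 0.0255]
ee_rot: [0.133, 0.991, 0.0, 0.0]
ft_force: [0.3, 0.2, -0.8]
grip_width: 0.206
grasp_force: 39.4
```

carry_out(
  commands=[
    [[0,0,0.04,0,0,0],[0,0,0.04,0,0,0],[0,0,0.02,0,0,0],[0,0,0,0,0,0],[0,0,0,0,0,0],[0,0,0,0,0,0]],
  ],
)

```text
clock: 21.23
position: [0.3924, 0.3061, 0.0213]
ee_rot: [0.133, 0.991, 0.0, 0.0]
ft_force: [1.7, -0.6, -0.9]
grip_width: 0.209
grasp_force: 39.4
```

carry_out(
  commands=[
    [[0,0,0,0,0,0],[0,0,0,0,0,0],[0,0,0,0,0,0],[0,0,0,0,0,0],[0,0,0,0,0,0],[0,0,0,0,0,0]],
  ],
  hand=0,
)

```text
clock: 21.73
position: [0.3922, 0.3061, 0.0213]
ee_rot: [0.133, 0.991, 0.0, -0.0]
ft_force: [-0.5, -0.2, -0.2]
grip_width: 0.496
grasp_force: 0.0
```

carry_out(
  commands=[
    [[0,0,-0.2,0,0,0],[0,0,-0.4,0,0,0],[0,0,-0.7,0,0,0],[0,0,-0.7,0,0,0],[0,0,-0.7,0,0,0],[0,0,-0.7,0,0,0],[0,0,-0.7,0,0,0],[0,0,-0.7,0,0,0],[0,0,-0.6,0,0,0],[0,0,-0.3,0,0,0],[0,0,0,0,0,0],[0,0,0,0,0,0],[0,0,0,0,0,0],[0,0,0,0,0,0]],
  ],
)

```text
clock: 22.9
position: [0.3918, 0.3056, 0.2482]
ee_rot: [0.133, 0.991, -0.001, -0.001]
ft_force: [0.2, 0.4, -0.9]
grip_width: 0.501
grasp_force: 0.0
```

```bash
python3 - <<'E'
from h import *
im,p=look('w7');tinlids(im,p)
E
```

```text
[[0.3928 0.3058 0.027 ]
 [0.4882 0.3282 0.027 ]
 [0.4068 0.2518 0.0271]
 [0.5028 0.2733 0.0271]
 [0.4602 0.2348 0.0271]
 [0.4348 0.3452 0.0266]
 [0.4478 0.2888 0.0265]]
```

View pics/w7.png

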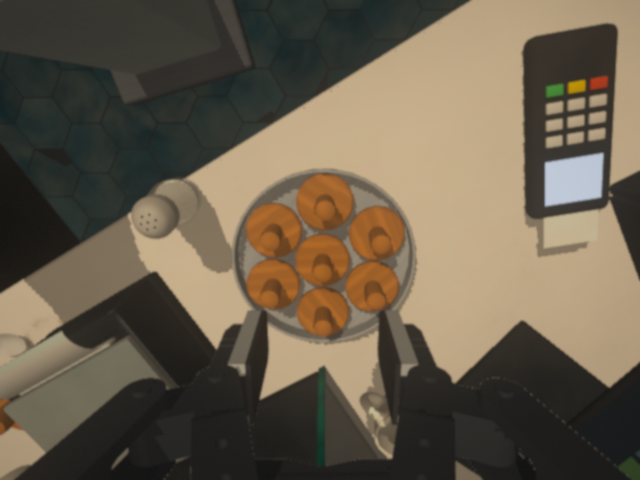

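All seven lids stand flat in one layer. The second one is at (325,200), measured at (0.393, 0.306), and all lids are evenly spaced.

```bash
python3 -c "from workcell import *;print(hand_in())"
```

```text
the job is handed in; nothing more can be done
None
```

Both small lids are in the tin's two free places, knob up and flat, each measured about 1–2 mm from the middle of its place; the larger lid was not touched, and the job was handed in at about 23 s (the judge's result was not shown).

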